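# Snap the drying pot shut over a hearing aid

## Task

One of the two drying pots in the steel tray already holds a hearing aid: close that pot. Pick up the blue snap cap by its white knob from the black mat, set it squarely over that pot's neck and press it down until it clicks, then keep pressing after the force drops so that the cap squeezes the orange seal nearly flat. Finish while still holding the cap pressed down like this; do not let go, and leave the other things on the table where they are.

Things in the scene. Friction and masses are not known exactly. Their poses are not given: they have to be found in the camera images.
- cap: Loose snap cap: blue round skirt 65 mm across, 31 mm tall, open below, with a white round knob (24 mm across, 30 mm tall) on top; 61 mm tall in all, about 60 g; yaw does not matter. Starts open side down on the mat. Origin: centre of its lower rim; z up through the knob. A lip inside the rim (3 mm tall, opening 51 mm across) snaps over the pot's nubs.
- cap_knob (a point): Centre of the top face of the cap's white knob, 61 mm above the cap's origin. The knob can be gripped over its upper 28 mm; the blue top lies 30 mm below this point.
- pot: The drying pot that holds the beige hearing aid (the two pots' places vary). White, round, 68 mm across, fixed. Origin: centre of its underside; z up. A grey hollow neck (47 mm across, bevelled top) rises from the shoulder at 40 mm to the mouth at 66 mm, with four sprung steel nubs at 55 mm and an orange seal ring round its foot, top at 46 mm.
- pot_mouth (a point): Centre of that pot's mouth, 66 mm above its origin. Cap heights (cap origin above pot origin): at about 60 mm the cap's lip meets the nubs, which resist with up to 8 to 14 N; near 53 mm they give way and draw the cap down (click, force drops); at 46 mm the cap is on and meets the seal; pressing on sinks the seal to its stop at 41 mm.
- seal (a joint): How far that pot's orange sprung seal is squeezed down, in m: 0 when free, 0.005 when flat on its stop. Stiffness 1.8 N per mm (about 9 N to flatten it); it springs back when not pressed.
- spare_pot: The other drying pot, empty and of the same shape and size, also fixed to the tray; to be left open. Origin: centre of its underside.
- aid: Beige hearing aid, about 26 x 13 x 10 mm, lying loose on the inner floor (36 mm above the pot's underside) of the pot to close. Origin: under its middle.
- aid_b: Brown hearing aid, 26 x 13 x 10 mm, lying on the mat; leave it. Origin: under its middle.
- brush: Small black cleaning brush, 105 x 9 x 9 mm, lying on the mat; leave it. Origin: under its handle's middle, 10 mm behind its overall middle; x along the brush.
- battery: Aluminium battery case, round, 32 mm across, 9 mm tall, on the mat; leave it. Origin: centre of its underside.
- cleaner_bottle: White bottle with blue cap, 48 mm across, 130 mm tall, at the back of the table; leave it. Origin: centre of its underside.
- steel_cup: Small steel cup, 60 mm across, 55 mm tall, at the back of the tray; leave it. Origin: centre of its underside.
- dish: White ceramic dish, 64 mm across, 25 mm tall, at the back of the tray; leave it. Origin: centre of its underside.
- mat: Black fitting mat, 284 x 364 mm with its dark wooden frame, fixed; its black top is 6 mm above the table and the frame 10 mm. Origin: centre of its underside.
- tray: Stainless tray, 240 x 360 mm, fixed, floor top 4 mm and rim 18 mm above the table. Origin: centre of its underside. Both pots stand on its floor.
Mind the look-alikes: they are no part of the job. There is more than one size of the cap; the job needs the largest.

How it is judged:
By the outcome, as a careful person would: the job done as asked, in the order asked, and still so for the second after the job is handed in, while the arm keeps its last pose, push and grip.
It also fails if it takes over 38 s, if anything falls off the work surface, if the arm or the gripper's body presses on something with over 40 N, if the wrist force passes 120 N, or if a joint passes its speed limit or range.

## Robot

A 6-joint arm with a two-finger parallel gripper is mounted at the origin on the work surface. World frame = base frame: x ahead of the robot, y to its left, z up, the work surface at z = 0. Lengths are in m, angles in rad, forces in N, time in s.
With the tool pointing down it reaches from about 0.35 to 0.975 m from the base axis. Payload 7.1 kg.
Tool frame: the origin (TCP) lies on the centre line of the jaws, within the pads' length; the fingertips stand manip.tip_extent ahead of it and the grasp point (between the pads) lies 11 mm behind it (manip.tip_extent is the distance from the TCP to the fingertips, in m); z points along the fingers, y is the line along which they close (so a half turn about z gives the same grasp; the last joint's range is limited). The gripper opens to 88 mm and grips with 3 to 60 N. Pads are 20 mm wide; open, the fingers measure 115 mm over their backs; the gripper's body (75 mm by 178 mm) begins 61 mm behind the grasp point.
Start: joints at [-1.341, 0.423, 1.63, -0, 1.089, -0.019], TCP at [0.154, -0.606, 0.231] pointing down, gripper open.
Joint ranges: [-3, 3], [-0.9, 2.11], [0.09, 2.58], [-1.31, 4.45], [0.11, 2.69], [-2.54, 2.54]. Speed limits (rad/s): [2.39, 2.39, 3.01, 3.14, 3.14, 3.14].

## Interface

Orientations are given as a 3x3 rotation matrix whose columns are the frame's x, y, z axes.
In Python, from station import status, cams, workorder, manip gives the robot as it stands.
- The arm moves only by the tool move_arm, never from a script. Its arguments are lists of equal length, an entry for each row: "gripper": the opening in per cent of the stroke, from 0 (shut) to 100 (fully open); "delta_pos": the shift along the world's x, y, z in cm, a list of three; "rotation": the turn, a rotation vector about the world's x, y, z in degrees, a list of three. In form: {"gripper": [gripper, ...], "delta_pos": [[dx, dy, dz], ...], "rotation": [[ax, ay, az], ...]}. A call has 1 to 10 rows; each row shifts and turns the commanded pose from where the row before left it; what a row does not reach is not made up. A row lasts 1/8 s, in which the tool goes at most 62.5 mm and 10.7 degrees, less where a joint would pass 70% of its speed; a pose out of reach is approached as far as the arm can. A call with a gripper value outside its range is refused whole. The fingers move at their own pace and stop on an object; "squeeze" is the grip in N (left out, the last holds). Time passes only in rows, so rows that do not move let the fingers close. It gives the time, the measured TCP pose, the force, the opening and the grip force at its end, in the units of the state.
- status.get_state(): the state, without advancing time (a new reading comes with each control period).
- cams.get_image(name): name is "scene" or "side" or "wrist"; returns a dict with "img" (480x640x3 uint8, blue, green, red), "fx", "fy", "cx", "cy" (pixels), "distortion" ([k1, k2, p1, p2, k3] as OpenCV has them; the pictures are not rectified), "world_to_cam" (4x4, takes a point from world to camera coordinates); the wrist camera has in their place "hand_eye" (4x4, takes a point from camera to tool coordinates, whose origin is the TCP and whose axes are the flange's). Camera axes: x right, y down, z forward; pixel columns grow to the right and rows downward; lengths in m; the calibration is good to about 2 mm. A picture is of the moment at which its call begins: read the wrist's pose just before it. There is no depth.
- workorder.sign_off(): hands the job in; it is judged then, once.
The state is a dict: "time": time; "q": joint angles; "qvel": joint speeds; "effort": joint torques, N m; "position": TCP position; "tcp_rot": TCP orientation; "ft_force": force on the tool from outside, world axes, zero at the start; "torque": the same for the moment, N m; "finger_gap": opening from 0.0 (shut) to 1.0 (fully open); "grasp_force": force on a finger pad.
Only numpy, scipy, OpenCV 4.12 (cv2) and the standard library are available. Lean on these libraries where they do the work, as an engineer would, in place of code of your own. Each camera call takes 0.05 s, during which the arm holds its last target. There are 200 camera calls.

## Working session

There is one attempt and no reset: what is moved stays moved. The work goes in short steps, Python scripts to look and compute and a tool call to move; the robot and the scene stay as the last step left them, time stands still between calls to the robot, and variables do not carry over. Pictures are saved under pics/ and viewed, at most 10 in all, crops included, and the job is handed in when it is done.

Besides the shell and the picture viewer there is one more tool, called after ">>>" as a command line: name --argument value ..., lists and objects as JSON in quotes. move_arm: Moves the arm, as the interface text tells. Its arguments: {"type":"object","properties":{"gripper":{"type":"array"},"delta_pos":{"type":"array"},"rotation":{"type":"array"},"squeeze":{"type":"number"}},"required":["gripper","delta_pos","rotation"]}

```bash
mkdir -p pics
cat > h.py <<'E'
import numpy as np, cv2
from station import status, cams, workorder, manip
def grab(n):
    s=status.get_state(); c=cams.get_image(n)
    if n=="wrist":
        T=np.eye(4);T[:3,:3]=np.array(s["tcp_rot"]).reshape(3,3);T[:3,3]=s["position"]
        c["c2w"]=T@np.array(c["hand_eye"])
    else: c["c2w"]=np.linalg.inv(np.array(c["world_to_cam"]))
    c["K"]=np.array([[c["fx"],0,c["cx"]],[0,c["fy"],c["cy"]],[0,0,1.]])
    return c
def ray(c,uv):
    p=cv2.undistortPoints(np.array([[uv]],float),c["K"],np.array(c["distortion"]))[0,0]
    return c["c2w"][:3,3], c["c2w"][:3,:3]@np.array([p[0],p[1],1])
def onz(c,uv,z):
    o,d=ray(c,uv); return o+d*(z-o[2])/d[2]
E
python3 - <<'E'
from h import *
print(manip.tip_extent, status.get_state())
a=grab("scene");b=grab("side")
import pickle;pickle.dump((a,b),open("v.pkl","wb"))
for c in(a,b):print(c["c2w"].round(3),c["fx"])
cv2.imwrite("pics/a.png",a["img"]);cv2.imwrite("pics/b.png",b["img"])
E
```

```text
0.008 {'time': 0.0, 'q': array([-1.34100667e+00,  4.23819267e-01,  1.63068861e+00,  1.99448859e-06,
        1.08857300e+00, -1.90083280e-02]), 'qvel': array([-1.29926218e-03,  9.88844233e-04,  1.69814645e-05, -9.42940494e-04,
       -1.43736059e-04, -2.85230640e-05]), 'effort': array([ 1.70517782e-03, -5.44614959e+01, -2.73668164e+01,  6.44558505e-02,
        2.27422547e-02, -1.16561046e-04]), 'position': array([ 0.15379763, -0.60522798,  0.22991569]), 'tcp_rot': array([[ 9.69209338e-01,  2.46237985e-01, -3.37255861e-04],
       [ 2.46238214e-01, -9.69208255e-01,  1.44950598e-03],
       [ 3.00522683e-05, -1.48792002e-03, -9.99998893e-01]]), 'ft_force': array([-0.01417247, -0.30229253, -0.31635163]), 'torque': array([-0.04122044, -0.00515756, -0.01274357]), 'grasp_force': 0.0, 'finger_gap': 1.0022073757299517}
[[ 0.305  0.634 -0.711  1.228]
 [ 0.952 -0.218  0.214 -0.25 ]
 [-0.019 -0.742 -0.67   0.75 ]
 [ 0.     0.     0.     1.   ]] 457.86353386588377
[[ 0.957 -0.186  0.223  0.263]
 [-0.29  -0.566  0.772 -0.861]
 [-0.017 -0.803 -0.595  0.739]
 [ 0.     0.     0.     1.   ]] 611.2001986478706
```

View pics/a.png

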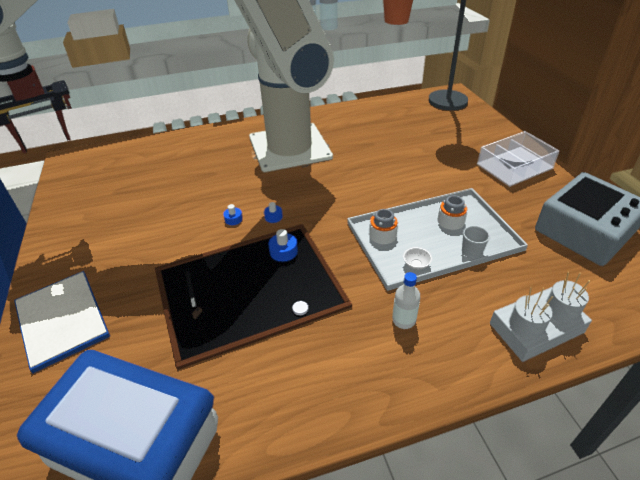

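View pics/b.png

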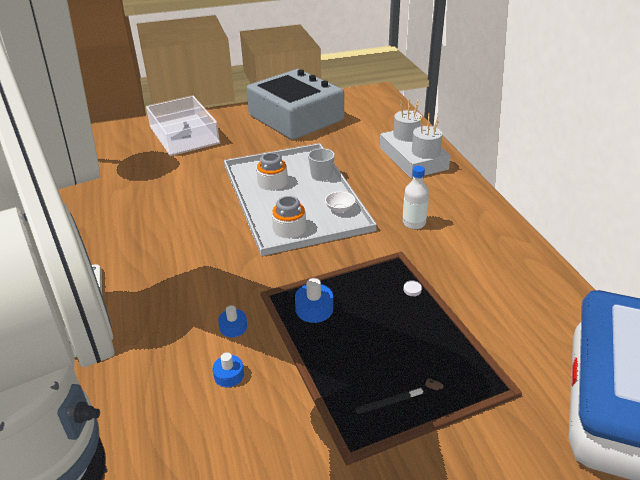

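The scene view shows three blue caps: (283,245) on the mat, and (233,215) and (273,212) on the bare wood. The mat cap is visibly the largest and fits the description. The pots are at (384,228) and (453,213). I'll enlarge the cap and both pots.

Run:
```python
from h import *
import pickle
a,b=pickle.load(open("v.pkl","rb"))
A=cv2.resize(a["img"][185:275,215:315],(400,360),interpolation=2)
B=cv2.resize(b["img"][265:395,200:345],(400,360),interpolation=2)
C=cv2.resize(a["img"][190:250,360:480],(400,200),interpolation=2)
D=cv2.resize(b["img"][145:245,240:320],(400,500),interpolation=2)[:,:][100:300]
D1=cv2.resize(b["img"][145:245,235:325],(400,440),interpolation=2)
D=np.hstack([D1[0:240,:]]);
cv2.imwrite("pics/c.png",np.vstack([np.hstack([A,B]),np.hstack([cv2.copyMakeBorder(C,0,40,0,0,0),D])]))
for n,c in(("a",a),("b",b)):
    hsv=cv2.cvtColor(c["img"],cv2.COLOR_BGR2HSV)
    m=cv2.inRange(hsv,(105,150,50),(130,255,255))
    k,l,st,ce=cv2.connectedComponentsWithStats(m)
    for i in range(1,k):
        if st[i,4]>60:print(n,"blue",st[i],ce[i].round(1),onz(c,ce[i],0.022).round(3))
    m=cv2.inRange(hsv,(5,170,150),(16,255,255)); k,l,st,ce=cv2.connectedComponentsWithStats(m)
    for i in range(1,k):
        if st[i,4]>40:print(n,"or",st[i],ce[i].round(1),onz(c,(st[i,0]+st[i,2]/2,st[i,1]+st[i,3]/2),0.048).round(3))
```

```text
a blue [   0  181   26  138 1814] [  8.1 240.7] [ 0.22  -0.768  0.022]
a blue [265 206  17  17 197] [273.1 215. ] [ 0.339 -0.127  0.022]
a blue [224 208  18  17 207] [232.8 217. ] [ 0.314 -0.224  0.022]
a blue [268 233  30  29 578] [283.1 248.8] [ 0.467 -0.131  0.022]
a blue [404 272  13  14 142] [410.  278.8] [0.646 0.104 0.022]
a blue [ 30 331  79  42 411] [ 68.8 352.3] [ 0.612 -0.587  0.022]
a blue [  18  350  195  130 9714] [119.  425.8] [ 0.793 -0.492  0.022]
a or [371 216   8  13  41] [373.4 222.7] [0.477 0.091 0.048]
b blue [413 166  12  12 123] [418.2 171.3] [0.798 0.208 0.022]
b blue [ 295  284   39   39 1073] [314.1 305. ] [ 0.455 -0.135  0.022]
b blue [ 579  291   61  156 5978] [604.1 373.2] [ 0.823 -0.405  0.022]
b blue [219 309  28  28 526] [232.6 324.4] [ 0.316 -0.138  0.022]
b blue [213 355  31  32 642] [228.2 372.7] [ 0.292 -0.235  0.022]
b or [257 160  29  14  88] [271.7 168.8] [0.481 0.287 0.048]
b or [273 204  32  17 112] [290.5 214.8] [0.474 0.106 0.048]
```

View pics/c.png

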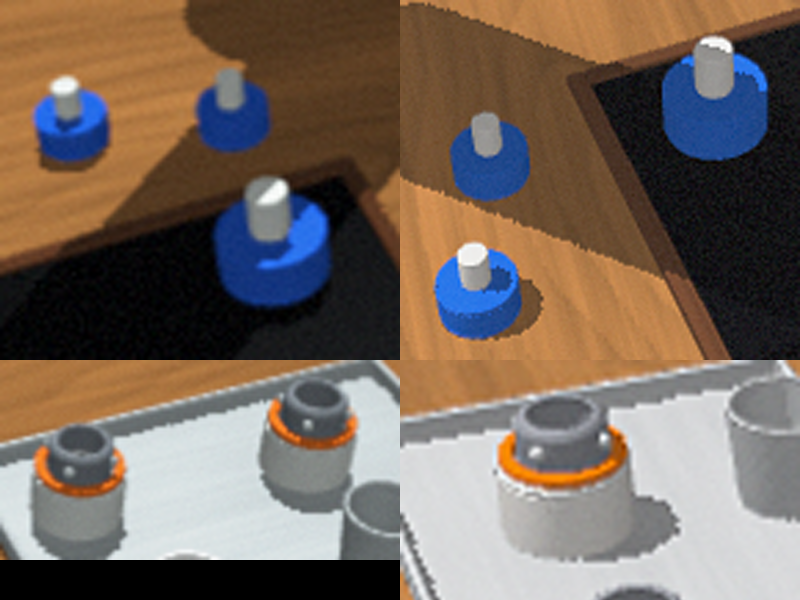

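The crop confirms that the mat cap at (283,245) is clearly larger than the two on the wood. The pots' interiors can't be seen from here, so I need the wrist camera for them.

Run:
```python
from h import *
import pickle
a,b=pickle.load(open("v.pkl","rb"))
print("knob",onz(a,(282.5,231.3),.067),onz(b,(313.5,281.2),.067))
# mouth centres: a crop (80,440)/(333) ; scale 400/120, 200/60
print("near",onz(a,(360+80/3.333,190+80/3.333),.07)); print("far",onz(a,(360+318/3.333,190+38/3.333),.07),onz(b,(235+165/4.444,145+52/4.4),.07))
w=cams.get_image("wrist");print(np.array(w["hand_eye"]).round(3),w["fx"],status.get_state()["time"])
```

```text
knob [ 0.45783249 -0.12663066  0.067     ] [ 0.45809569 -0.1257091   0.067     ]
near [0.4791142  0.11132896 0.07      ]
far [0.49099767 0.29213147 0.07      ] [0.48503992 0.29264719 0.07      ]
[[ 0.001 -0.964 -0.264  0.072]
 [ 1.     0.001  0.     0.   ]
 [-0.    -0.264  0.964 -0.154]
 [ 0.     0.     0.     1.   ]] 350.9068049665863 0.15
```

>>> move_arm --gripper '[60, 60, 60, 60, 60, 60, 60, 60, 60, 60]' --delta_pos '[[2.4, 4.6, 0], [2.4, 4.6, 0], [2.4, 4.6, 0], [2.4, 4.6, 0], [2.4, 4.6, 0], [2.4, 4.6, 0], [2.4, 4.6, 0], [2.4, 4.6, 0], [2.4, 4.6, 0], [2.4, 4.6, 0]]' --rotation '[[0, 0, 0], [0, 0, 0], [0, 0, 0], [0, 0, 0], [0, 0, 0], [0, 0, 0], [0, 0, 0], [0, 0, 0], [0, 0, 0], [0, 0, 0]]'

```text
time: 1.4
position: [0.3944, -0.1442, 0.2308]
tcp_rot: [[0.969, 0.246, 0.0], [0.246, -0.969, -0.0], [0.0, 0.0, -1.0]]
ft_force: [0.5, -0.6, 0.7]
finger_gap: 0.595
grasp_force: 0.0
```

>>> move_arm --gripper '[60, 60, 60, 60, 60, 60, 60, 60]' --delta_pos '[[0.5, 5, 0], [0.5, 5, 0], [0.5, 5, 0], [0.5, 5, 0], [0.5, 5, 0], [0.5, 5, 0], [0.5, 5, 0], [0, 0, 0]]' --rotation '[[0, 0, 0], [0, 0, 0], [0, 0, 0], [0, 0, 0], [0, 0, 0], [0, 0, 0], [0, 0, 0], [0, 0, 0]]'

```text
time: 2.4
position: [0.4291, 0.207, 0.2306]
tcp_rot: [[0.968, 0.25, 0.0], [0.25, -0.968, 0.001], [0.001, -0.0, -1.0]]
ft_force: [-0.9, -0.2, -0.1]
finger_gap: 0.599
grasp_force: 0.0
```

Run:
```python
from h import *
import pickle
w=grab("wrist");pickle.dump(w,open("w1.pkl","wb"));cv2.imwrite("pics/w1.png",w["img"])
```

```text
(no output)
```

View pics/w1.png

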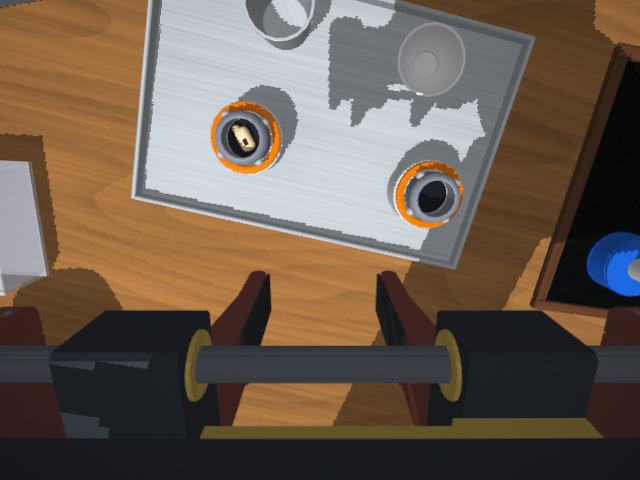

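The wrist view shows the beige aid in the left pot, centred near (244,137). That is the pot at y≈0.29. The right pot (430,196) is empty. Now I'll measure the pot.

```bash
cat >> h.py <<'E'
def ring(c,box):
    x0,y0,x1,y1=box
    m=np.zeros(c["img"].shape[:2],np.uint8)
    h=cv2.cvtColor(c["img"],cv2.COLOR_BGR2HSV)
    m[y0:y1,x0:x1]=cv2.inRange(h,(5,170,90),(18,255,255))[y0:y1,x0:x1]
    pts=cv2.findNonZero(m); hull=cv2.convexHull(pts)
    # rays of hull to seal-top plane, then circle
    P=np.array([onz(c,p[0],.050)[:2] for p in hull.astype(float)])
    (cx,cy),r=cv2.minEnclosingCircle(P.astype(np.float32))
    A=np.c_[2*P,np.ones(len(P))];s=np.linalg.lstsq(A,(P**2).sum(1),rcond=None)[0]
    return (cx,cy,r),s[:2],np.sqrt(s[2]+s[:2]@s[:2]),m
def mouth(c,box,z=.070):
    x0,y0,x1,y1=box
    return None
E
python3 - <<'E'
from h import *
import pickle
w=pickle.load(open("w1.pkl","rb"))
for bx in((200,90,295,185),(385,150,475,235)):
    print(ring(w,bx)[:3])
a=w["img"][90:185,200:295]
cv2.imwrite("pics/w1c.png",cv2.resize(a,(570,570),interpolation=2))
E
```

```text
((0.4847221076488495, 0.2947866916656494, 0.03183213993906975), array([0.48466086, 0.294776  ]), np.float64(0.03154334657723687))
((0.47749003767967224, 0.11450447887182236, 0.03201219066977501), array([0.47743934, 0.11454696]), np.float64(0.03167225137393924))
```

View pics/w1c.png

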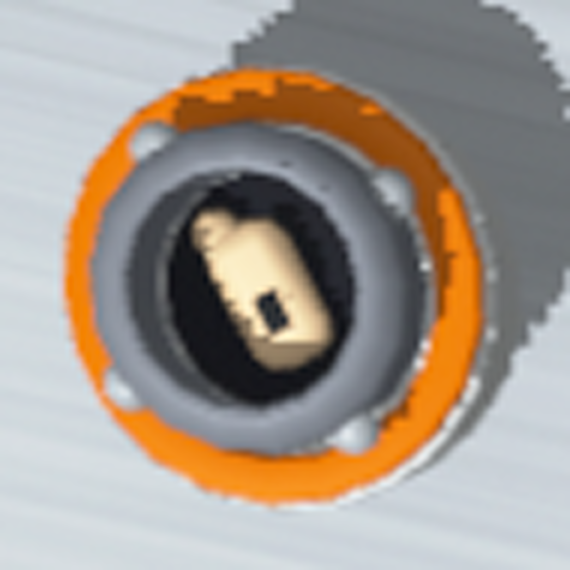

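The crop shows the beige aid inside the left pot's mouth, so that is the pot to close. Next I go to the cap and look at it from close by.

>>> move_arm --gripper '[60, 60, 60, 60, 60, 60, 60, 60]' --delta_pos '[[-0.3, -4.75, 0], [-0.3, -4.75, 0], [-0.3, -4.75, -1], [-0.3, -4.75, -1], [-0.3, -4.75, -1], [-0.3, -4.75, -1], [-0.3, -4.75, -1], [0, 0, 0]]' --rotation '[[0, 0, 0], [0, 0, 0], [0, 0, 0], [0, 0, 0], [0, 0, 0], [0, 0, 0], [0, 0, 0], [0, 0, 0]]'

```text
time: 3.45
position: [0.4063, -0.1312, 0.1801]
tcp_rot: [[0.971, 0.24, -0.002], [0.24, -0.971, 0.0], [-0.001, -0.001, -1.0]]
ft_force: [0.1, 0.7, 0.6]
finger_gap: 0.6
grasp_force: 0.0
```

Run:
```python
from h import *
import pickle
w=grab("wrist");pickle.dump(w,open("w2.pkl","wb"));cv2.imwrite("pics/w2.png",w["img"])
print(status.get_state()["position"],status.get_state()["time"])
h=cv2.cvtColor(w["img"],cv2.COLOR_BGR2HSV)
m=cv2.inRange(h,(105,150,40),(130,255,255))
k,l,st,ce=cv2.connectedComponentsWithStats(m)
for i in range(1,k):
    if st[i,4]>300:print(st[i],ce[i])
```

```text
[ 0.40654474 -0.1298623   0.18033726] 3.5
[ 296  127   79   80 1414] [341.02121641 148.21216407]
[272 277  45  26 347] [296.47550432 285.22478386]
[360 320  26  26 307] [371.05537459 331.93485342]
```

View pics/w2.png

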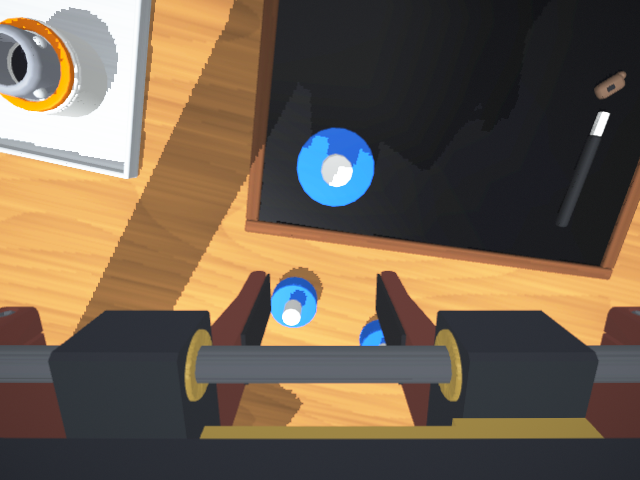

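The wrist view shows the large cap's blue disc centred at (335.5,167), with its knob top at about (337,171).

Run:
```python
from h import *
import pickle
w=pickle.load(open("w2.pkl","rb"))
print(onz(w,(335.5,167),.037),onz(w,(337,171),.067), abs(onz(w,(296,167),.037)-onz(w,(375,167),.037)))
s=status.get_state();print(s["position"])
```

```text
[ 0.45924186 -0.1290729   0.037     ] [ 0.45841513 -0.12938822  0.067     ] [0.01583902 0.06365971 0.        ]
[ 0.40654474 -0.1298623   0.18033726]
```

>>> move_arm --gripper '[60, 60, 60, 60, 60]' --delta_pos '[[2.6, 0, -2.5], [2.6, 0.2, -2.5], [0, 0, -2.5], [0, 0, -2.5], [0, 0, 0]]' --rotation '[[0, 0, 0], [0, 0, 0], [0, 0, 0], [0, 0, 0], [0, 0, 0]]'

```text
time: 4.12
position: [0.4584, -0.125, 0.0796]
tcp_rot: [[0.969, 0.247, -0.004], [0.247, -0.969, 0.001], [-0.003, -0.002, -1.0]]
ft_force: [-0.6, -0.5, 0.1]
finger_gap: 0.602
grasp_force: 0.0
```

>>> move_arm --gripper '[60]' --delta_pos '[[0, 0, 0]]' --rotation '[[0, 0, 0]]'

```text
time: 4.25
position: [0.4602, -0.1259, 0.0815]
tcp_rot: [[0.969, 0.247, 0.001], [0.247, -0.969, -0.0], [0.0, 0.0, -1.0]]
ft_force: [0.4, 0.7, -0.6]
finger_gap: 0.6
grasp_force: 0.0
```

>>> move_arm --gripper '[60, 60, 60, 0, 0, 0, 0, 0]' --delta_pos '[[-0.1, -0.1, -1.6], [0, 0, -1.6], [0, 0, 0], [0, 0, 0], [0, 0, 0], [0, 0, 0], [0, 0, 0], [0, 0, 0]]' --rotation '[[0, 0, 0], [0, 0, 0], [0, 0, 0], [0, 0, 0], [0, 0, 0], [0, 0, 0], [0, 0, 0], [0, 0, 0]]' --squeeze 40

```text
time: 5.25
position: [0.4592, -0.1273, 0.049]
tcp_rot: [[0.969, 0.246, 0.001], [0.246, -0.969, -0.0], [0.001, 0.0, -1.0]]
ft_force: [0.2, -0.7, 2.5]
finger_gap: 0.265
grasp_force: 40.0
```

>>> move_arm --gripper '[0, 0, 0, 0]' --delta_pos '[[0, 0, 2], [0, 0, 3], [0, 0, 3], [0, 0, 2.5]]' --rotation '[[0, 0, 0], [0, 0, 0], [0, 0, 0], [0, 0, 0]]'

```text
time: 5.75
position: [0.4589, -0.1272, 0.1547]
tcp_rot: [[0.969, 0.246, 0.0], [0.246, -0.969, -0.0], [0.0, 0.0, -1.0]]
ft_force: [-0.7, -0.2, 0.1]
finger_gap: 0.265
grasp_force: 40.0
```

>>> move_arm --gripper '[0, 0, 0, 0, 0, 0, 0, 0, 0, 0]' --delta_pos '[[0.3, 3, 0], [0.3, 5, 0], [0.3, 5, 0], [0.3, 5, 0], [0.3, 5, 0], [0.3, 5, 0], [0.3, 5, 0], [0.3, 5, 0], [0.2, 4.1, 0], [0, 0, 0]]' --rotation '[[0, 0, 0], [0, 0, 0], [0, 0, 0], [0, 0, 0], [0, 0, 0], [0, 0, 0], [0, 0, 0], [0, 0, 0], [0, 0, 0], [0, 0, 0]]'

```text
time: 7.0
position: [0.4848, 0.2962, 0.1535]
tcp_rot: [[0.968, 0.249, 0.0], [0.249, -0.968, 0.001], [0.001, -0.0, -1.0]]
ft_force: [1.0, -0.4, -1.0]
finger_gap: 0.267
grasp_force: 40.0
```

>>> move_arm --gripper '[0, 0]' --delta_pos '[[0, 0, 0], [0, 0, 0]]' --rotation '[[0, 0, 0], [0, 0, 0]]'

```text
time: 7.25
position: [0.4847, 0.2925, 0.1535]
tcp_rot: [[0.969, 0.245, -0.001], [0.245, -0.969, -0.001], [-0.001, 0.0, -1.0]]
ft_force: [-0.1, 0.2, -0.2]
finger_gap: 0.269
grasp_force: 40.0
```

Run:
```python
from h import *
import pickle
s=status.get_state();print(s["position"],s["finger_gap"],s["ft_force"])
b=grab("side");a=grab("scene");w=grab("wrist");pickle.dump((a,b,w),open("v3.pkl","wb"))
A=cv2.resize(a["img"][140:260,400:520],(400,400),interpolation=2)
B=cv2.resize(b["img"][95:215,215:335],(400,400),interpolation=2)
cv2.imwrite("pics/d.png",np.hstack([A,B]))
```

```text
[0.48468535 0.29249413 0.15352832] 0.2687486457108702 [-0.09005501  0.20474142 -0.23294358]
```

View pics/d.png

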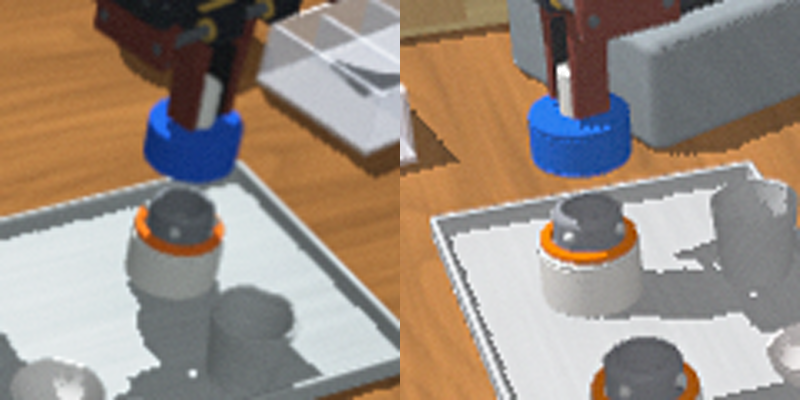

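The crops show the cap held upright, centred above the pot in both views. I'll measure the lateral offset between cap and seal ring in the same pictures.

Run:
```python
from h import *
import pickle
a,b,w=pickle.load(open("v3.pkl","rb"))
def planes(lo,hi,boxes):
    N=[];r=[]
    for c,(x0,y0,x1,y1) in zip((a,b),boxes):
        h=cv2.cvtColor(c["img"],cv2.COLOR_BGR2HSV)
        m=cv2.inRange(h,lo,hi)[y0:y1,x0:x1]
        p=cv2.findNonZero(m).reshape(-1,2)+[x0,y0]
        hull=cv2.convexHull(p.astype(np.int32))
        # silhouettes: angular extent of rays about the vertical through the camera
        ang=[np.arctan2(*ray(c,q[0].astype(float))[1][1::-1]) for q in hull]
        ang=np.unwrap(ang);t=(max(ang)+min(ang))/2
        print(p.min(0),p.max(0),"halfw",(max(ang)-min(ang))/2)
        n=np.array([-np.sin(t),np.cos(t)]);N.append(n);r.append(n@c["c2w"][:2,3])
    return np.linalg.solve(N,r)
cap=planes((105,150,40),(130,255,255),((430,160,480,200),(245,115,295,150)))
pot=planes((4,150,90),(18,255,255),((435,190,475,225),(250,150,290,180)))
print(cap,pot,(pot-cap)*1000)
```

```text
[444 170] [471 194] halfw 0.03347041431666242
[254 123] [283 147] halfw 0.0268520103701414
[435 190] [466 216] halfw 0.04405338902310674
[250 150] [285 173] halfw 0.031589118269112926
[0.48109701 0.29295594] [0.47431706 0.28964416] [-6.77994916 -3.31178204]
```

Run:
```python
from h import *
import pickle
a,b,w=pickle.load(open("v3.pkl","rb"))
def planes(lo,hi,boxes):
    N=[];r=[]
    for c,(x0,y0,x1,y1) in zip((a,b),boxes):
        h=cv2.cvtColor(c["img"],cv2.COLOR_BGR2HSV)
        m=cv2.inRange(h,lo,hi)[y0:y1,x0:x1]
        p=cv2.findNonZero(m).reshape(-1,2)+[x0,y0]
        hull=cv2.convexHull(p.astype(np.int32))
        ang=np.unwrap([np.arctan2(*ray(c,q[0].astype(float))[1][1::-1]) for q in hull]);t=(max(ang)+min(ang))/2
        D=np.linalg.norm(c["c2w"][:2,3]-[.485,.293])
        print(p.min(0),p.max(0),"R",(max(ang)-min(ang))/2*D)
        n=np.array([-np.sin(t),np.cos(t)]);N.append(n);r.append(n@c["c2w"][:2,3])
    return np.linalg.solve(N,r)
cap=planes((105,150,40),(130,255,255),((430,160,480,200),(245,115,295,150)))
pot=planes((4,215,110),(16,255,255),((439,198,470,220),(255,158,290,178)))
print(cap,pot,(pot-cap)*1000)
```

```text
[444 170] [471 194] R 0.03080849105332133
[254 123] [283 147] R 0.03156359876124229
[442 204] [465 215] R 0.02830152764189409
[259 161] [285 173] R 0.028332783357326034
[0.48109701 0.29295594] [0.48422258 0.29480907] [3.12556802 1.8531363 ]
```

>>> move_arm --gripper '[0, 0, 0, 0]' --delta_pos '[[0.2, 0.2, -1.5], [0, 0, -1.8], [0, 0, 0], [0, 0, 0]]' --rotation '[[0, 0, 0], [0, 0, 0], [0, 0, 0], [0, 0, 0]]'

```text
time: 7.9
position: [0.4867, 0.2957, 0.1202]
tcp_rot: [[0.969, 0.246, -0.001], [0.246, -0.969, -0.0], [-0.001, 0.0, -1.0]]
ft_force: [-0.3, 0.5, -0.8]
finger_gap: 0.265
grasp_force: 40.0
```

```bash
cat > m.py <<'E'
from h import *
s=status.get_state();print(s["position"],s["ft_force"])
a=grab("scene");b=grab("side")
def sil(f,boxes,D):
    N=[];r=[]
    for c,(x0,y0,x1,y1) in zip((a,b),boxes):
        im=cv2.resize(c["img"][y0:y1,x0:x1],None,fx=8,fy=8,interpolation=cv2.INTER_CUBIC)
        m=f(im); k,l,st,_=cv2.connectedComponentsWithStats(m); i=1+st[1:,4].argmax()
        p=np.argwhere(l==i)[:,::-1]; hull=cv2.convexHull(p.astype(np.int32))[:,0]
        ang=np.unwrap([np.arctan2(*ray(c,(q+.5)/8-.5+[x0,y0])[1][1::-1]) for q in hull]);t=(max(ang)+min(ang))/2
        o=c["c2w"][:2,3]; print("R",np.sin((max(ang)-min(ang))/2)*np.linalg.norm(o-[.485,.294]), (hull.min(0)/8+[x0,y0]).round(1),(hull.max(0)/8+[x0,y0]).round(1))
        n=np.array([-np.sin(t),np.cos(t)]);N.append(n);r.append(n@o)
    return np.linalg.solve(N,r)
def blue(i): i=i.astype(int); return ((i[...,0]-i[...,2]>25)&(i[...,0]>1.4*i[...,1])).astype(np.uint8)
def orange(i): i=i.astype(int); return ((i[...,2]-i[...,0]>70)&(i[...,1]<.72*i[...,2])).astype(np.uint8)
bx=((432,150,482,225),(248,110,298,180))
cap=sil(blue,bx,0)
pot=sil(orange,((434,200,476,222),(254,156,290,180)),0)
print(cap,pot,(pot-cap)*1000)
A,B=[cv2.resize(c["img"][y0-5:y0+65,x0-10:x0+60],(400,400),interpolation=2) for c,(x0,y0,_,_) in zip((a,b),bx)]
cv2.imwrite("pics/e.png",np.hstack([A,B]))
E
python3 m.py
```

```text
[0.48674532 0.29572234 0.1202093 ] [-0.29533609  0.5003474  -0.81789394]
R 0.032733922032160453 [442.4 181.2] [471.9 206.6]
R 0.03225194185388401 [255.5 136. ] [285.9 161.1]
R 0.03145752396792249 [440.5 201.6] [466.8 216.8]
R 0.032025999124050464 [257.1 160.2] [286.  174.2]
[0.48340598 0.29630531] [0.48175066 0.2955195 ] [-1.65531778 -0.78580564]
```

View pics/e.png

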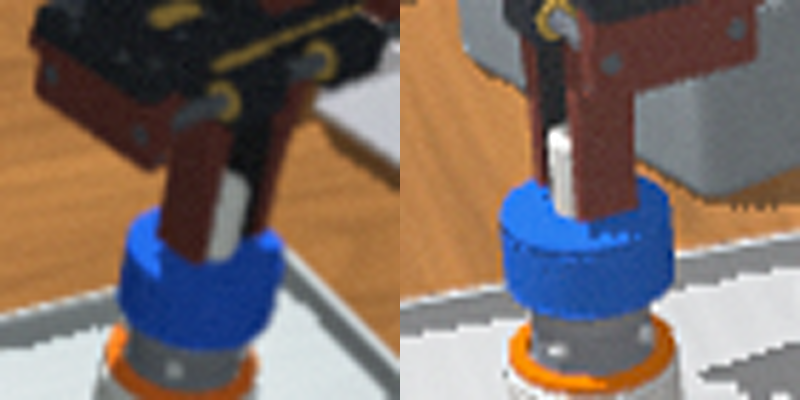

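Run:
```python
import pickle
src=open("m.py").read().split("bx=")[0].replace('a=grab("scene");b=grab("side")','')
exec(src)
for f in("v.pkl","v3.pkl"):
    a,b=pickle.load(open(f,"rb"))[:2]
    print(f,sil(orange,((434,200,476,222),(254,156,290,180)),0))
    if f=="v3.pkl":print(sil(blue,((430,150,482,200),(245,110,298,152)),0))
```

```text
[0.48713052 0.2959314  0.12088576] [ 0.20058099 -0.30455461  0.17549834]
R 0.03179502597843114 [440.5 201.8] [466.9 216.8]
R 0.032025999124050464 [257.1 160. ] [286.  174.2]
v.pkl [0.48183144 0.29594714]
R 0.03179502597843114 [440.5 201.8] [466.9 216.8]
R 0.032025999124050464 [257.1 160.2] [286.  174.2]
v3.pkl [0.48183144 0.29594714]
R 0.03203390367789707 [443.2 169.2] [472.6 195. ]
R 0.03252286019024992 [253.2 122.9] [284.2 148. ]
[0.48108819 0.29282558]
```

>>> move_arm --gripper '[0, 0, 0, 0, 0, 0]' --delta_pos '[[-0.15, -0.05, 0], [0, 0, -0.3], [0, 0, -0.3], [0, 0, -0.3], [0, 0, -0.2], [0, 0, 0]]' --rotation '[[0, 0, 0], [0, 0, 0], [0, 0, 0], [0, 0, 0], [0, 0, 0], [0, 0, 0]]'

```text
time: 8.75
position: [0.4853, 0.2952, 0.1094]
tcp_rot: [[0.969, 0.246, -0.0], [0.246, -0.969, -0.0], [-0.0, 0.0, -1.0]]
ft_force: [-0.6, 0.9, -0.2]
finger_gap: 0.266
grasp_force: 40.0
```

>>> move_arm --gripper '[0, 0, 0, 0, 0]' --delta_pos '[[0, 0, -0.2], [0, 0, -0.2], [0, 0, -0.1], [0, 0, -0.1], [0, 0, 0]]' --rotation '[[0, 0, 0], [0, 0, 0], [0, 0, 0], [0, 0, 0], [0, 0, 0]]'

```text
time: 9.38
position: [0.4864, 0.2959, 0.105]
tcp_rot: [[0.969, 0.246, 0.002], [0.246, -0.969, 0.001], [0.002, -0.001, -1.0]]
ft_force: [-1.0, 0.0, 9.9]
finger_gap: 0.259
grasp_force: 40.0
```

>>> move_arm --gripper '[0, 0, 0, 0]' --delta_pos '[[0, 0, -0.1], [0, 0, -0.1], [0, 0, -0.1], [0, 0, 0]]' --rotation '[[0, 0, 0], [0, 0, 0], [0, 0, 0], [0, 0, 0]]'

```text
time: 9.88
position: [0.4861, 0.2959, 0.1017]
tcp_rot: [[0.969, 0.246, 0.002], [0.246, -0.969, 0.001], [0.002, -0.001, -1.0]]
ft_force: [0.3, 1.0, 5.0]
finger_gap: 0.268
grasp_force: 40.0
```

>>> move_arm --gripper '[0, 0, 0, 0]' --delta_pos '[[0, 0, -0.1], [0, 0, -0.1], [0, 0, -0.1], [0, 0, 0]]' --rotation '[[0, 0, 0], [0, 0, 0], [0, 0, 0], [0, 0, 0]]'

```text
time: 10.38
position: [0.485, 0.2952, 0.0964]
tcp_rot: [[0.969, 0.246, -0.001], [0.246, -0.969, -0.0], [-0.001, 0.0, -1.0]]
ft_force: [2.9, 4.0, -16.5]
finger_gap: 0.267
grasp_force: 40.0
```

>>> move_arm --gripper '[0, 0, 0, 0, 0]' --delta_pos '[[0, 0, -0.1], [0, 0, -0.1], [0, 0, -0.1], [0, 0, -0.1], [0, 0, 0]]' --rotation '[[0, 0, 0], [0, 0, 0], [0, 0, 0], [0, 0, 0], [0, 0, 0]]'

```text
time: 11.0
position: [0.4856, 0.2951, 0.094]
tcp_rot: [[0.969, 0.246, 0.0], [0.246, -0.969, -0.0], [0.0, 0.0, -1.0]]
ft_force: [-1.0, 1.8, -1.9]
finger_gap: 0.263
grasp_force: 40.0
```

>>> move_arm --gripper '[0, 0, 0, 0]' --delta_pos '[[0, 0, -0.1], [0, 0, -0.1], [0, 0, 0], [0, 0, 0]]' --rotation '[[0, 0, 0], [0, 0, 0], [0, 0, 0], [0, 0, 0]]'

```text
time: 11.5
position: [0.4855, 0.2952, 0.0918]
tcp_rot: [[0.969, 0.246, 0.0], [0.246, -0.969, -0.0], [0.0, 0.0, -1.0]]
ft_force: [0.4, -0.0, 0.9]
finger_gap: 0.263
grasp_force: 40.0
```

>>> move_arm --gripper '[0, 0, 0, 0, 0]' --delta_pos '[[0, 0, -0.1], [0, 0, -0.1], [0, 0, -0.1], [0, 0, 0], [0, 0, 0]]' --rotation '[[0, 0, 0], [0, 0, 0], [0, 0, 0], [0, 0, 0], [0, 0, 0]]'

```text
time: 12.12
position: [0.4856, 0.2952, 0.089]
tcp_rot: [[0.969, 0.246, 0.0], [0.246, -0.969, -0.0], [0.0, 0.0, -1.0]]
ft_force: [-0.3, -1.7, 5.9]
finger_gap: 0.27
grasp_force: 40.0
```

>>> move_arm --gripper '[0, 0, 0]' --delta_pos '[[0, 0, -0.1], [0, 0, 0], [0, 0, 0]]' --rotation '[[0, 0, 0], [0, 0, 0], [0, 0, 0]]'

```text
time: 12.5
position: [0.4856, 0.2953, 0.0882]
tcp_rot: [[0.969, 0.246, 0.0], [0.246, -0.969, 0.0], [0.0, 0.0, -1.0]]
ft_force: [-0.8, -2.4, 7.6]
finger_gap: 0.264
grasp_force: 40.0
```

>>> move_arm --gripper '[0, 0, 0]' --delta_pos '[[0, 0, -0.1], [0, 0, 0], [0, 0, 0]]' --rotation '[[0, 0, 0], [0, 0, 0], [0, 0, 0]]'

```text
time: 12.88
position: [0.4857, 0.2953, 0.0879]
tcp_rot: [[0.969, 0.246, 0.001], [0.246, -0.969, 0.0], [0.001, -0.0, -1.0]]
ft_force: [-2.7, -3.6, 14.7]
finger_gap: 0.266
grasp_force: 40.0
```

>>> move_arm --gripper '[0, 0]' --delta_pos '[[0, 0, 0], [0, 0, 0]]' --rotation '[[0, 0, 0], [0, 0, 0]]'

```text
time: 13.12
position: [0.4857, 0.2953, 0.0879]
tcp_rot: [[0.969, 0.246, 0.001], [0.246, -0.969, 0.0], [0.001, -0.0, -1.0]]
ft_force: [-2.1, -4.3, 15.3]
finger_gap: 0.267
grasp_force: 40.0
```

```bash
python3 m.py
```

```text
[0.48573512 0.29531155 0.08789775] [-2.08404596 -4.28679834 15.32214904]
R 0.032207491806937126 [440.4 191.8] [468.6 216.6]
R 0.0326413336024811 [255.9 149.2] [285.9 174. ]Traceback (most recent call last):
  File "m.py", line 18, in <module>
    pot=sil(orange,((434,200,476,222),(254,156,290,180)),0)
  File "m.py", line 8, in sil
    m=f(im); k,l,st,_=cv2.connectedComponentsWithStats(m); i=1+st[1:,4].argmax()
                                                               ~~~~~~~~~~~~~~~^^
ValueError: attempt to get argmax of an empty sequence
```

That picture is the old hover view, because the script stopped before it saved a new one. It stopped because no orange is visible any more: the skirt now covers the seal, its lower edge at row 174 in the side view where the ring's had been. The 15 N reading and the final TCP height also match the seal being on its stop, so I'm handing in.

```bash
python3 -c "
from h import *
print(workorder.sign_off())"
```

```text
the job is handed in; nothing more can be done
None
```

The pot holding the beige hearing aid is closed: the cap clicked on, and I handed in still gripping it and pressing with about 15 N; force and height readings put the seal flat on its stop, though I saved no final picture.

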